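# Start the platform nut on the culture shaker

### The arm

A 6-joint arm with a two-finger parallel gripper is mounted at the origin on the work surface. World frame = base frame: x ahead of the robot, y to its left, z up, the work surface at z = 0. Lengths are in m, angles in rad, forces in N, time in s.
With the tool pointing down it reaches from about 0.3 to 0.775 m from the base axis. Payload 14.6 kg.
Tool frame: the origin (TCP) lies at the very end of the fingers, on their centre line; the grasp point (between the pads) lies 19 mm behind it; z points along the fingers, y is the line along which they close (so a half turn about z gives the same grasp; the last joint's range is limited). The gripper opens to 94 mm and grips with 3 to 60 N. Pads are 16 mm wide; open, the fingers measure 119 mm over their backs; the gripper's body (75 mm by 177 mm) begins 78 mm behind the grasp point.
Start: joints at [-1.272, 0.3, 1.521, -0, 1.321, -0.067], TCP at [0.197, -0.514, 0.185] pointing down, gripper open.
Joint ranges: [-3.03, 3.03], [-0.79, 2.21], [0.23, 2.52], [-1.04, 4.18], [0, 3.07], [-2.55, 2.55]. Speed limits (rad/s): [2.22, 2.22, 2.57, 3.14, 3.14, 3.14].

### API

Orientations are given as [roll, pitch, yaw] about the fixed x, y, z axes, in that order (R = Rz(yaw) Ry(pitch) Rx(roll)).
In Python, from station import ctrl gives the robot as it stands.
- The arm moves only by the shell command python3 -m pendant 'ROWS' [OPENING] [FORCE]. ROWS is JSON, a list of rows, each a list of 2 entries, a list of its own where there are three numbers: the shift along the world's x, y, z in cm, then the turn about the world's z in rad. A call has 1 to 20 rows; each row shifts and turns the commanded pose from where the row before left it; what a row does not reach is not made up. A row lasts 1/12 s, in which the tool goes at most 41.7 mm and 7.16 degrees, less where a joint would pass 70% of its speed; a pose out of reach is approached as far as the arm can. A call is refused whole if a number of a shift passes 4.17 or a number of a turn 0.125, either way. A call with a gripper value outside its range is refused whole. OPENING is the opening, from 0 (shut) to 1 (fully open), set as the call begins (- or left out, the last holds). The fingers move at their own pace and stop on an object; FORCE is the grip in N (left out, the last holds). Time passes only in rows, so rows that do not move let the fingers close. It gives the time, the measured TCP pose, the force, the opening and the grip force at its end, in the units of the state.
- ctrl.get_obs(): the state, without advancing time (a new reading comes with each control period).
- ctrl.camera(name): name is "scene" or "top" or "wrist"; returns a dict with "color" (480x640x3 uint8, red, green, blue), "intrinsics" (3x3 intrinsics, pixels), "camera_from_world" (4x4, takes a point from world to camera coordinates). Camera axes: x right, y down, z forward; pixel columns grow to the right and rows downward; lengths in m; the calibration is good to about 2 mm. A picture is of the moment at which its call begins. There is no depth.
- ctrl.hand_in(): hands the job in; it is judged then, once.
The state is a dict: "time_s": time; "qpos": joint angles; "joint_vel": joint speeds; "tau": joint torques, N m; "ee_pos": TCP position; "eef_rot": TCP orientation; "force": force on the tool from outside, world axes, zero at the start; "moment": the same for the moment, N m; "grip_width": finger opening in m; "grip_force": force on a finger pad.
Only numpy, scipy, OpenCV 4.12 (cv2) and the standard library are available. Lean on these libraries where they do the work, as an engineer would, in place of code of your own. Each camera call takes 0.05 s, during which the arm holds its last target. There are 200 camera calls.

### The job

Take the big blue flange nut from the grey tray and fasten the shaker's platform with it: set it square on the brass stud, flange down, and gently turn it backwards (anticlockwise from above) until you feel it drop into the thread, then screw it clockwise down until its flange sits flat on the platform, and let go. The thread is easily spoiled, so never press on it or force it round, and do not disturb the flasks and the other things.

Things in the scene. Friction and masses are not known exactly. Their poses are not given: they have to be found in the camera images.
- nut: Blue plastic hexagon flange nut, about 90 g, loose, lying flange down in the grey tray at any yaw. Origin: centre of its underside; z up along its axis. Hexagon 46 mm across flats, from 4 to 30 mm height; its flats face its x axis and every 60 degrees from it. Round flange 58 mm wide, 4 mm thick, at the bottom; through bore 35 mm. It sits finished when its underside lies on the platform.
- seat (a point): Point on top of the shaker's level aluminium platform (280 x 260 mm, 100 mm above the table), at the foot of the stud: where the nut must finally sit. x, y along the platform's sides, z up; the thread's angle cannot be read from it. From the start of the thread the nut screws clockwise, sinking 3.3 mm a radian, and sits here after about 2.2 rad. Friction holds it where it is let go.
- tray: Grey plastic tray 170 x 150 mm, rim 12 mm high, floor 4 mm thick, fixed; origin at the centre of its underside. Besides the nut it holds a small steel washer.
- flask_a: Small stoppered green culture flask, 50 mm wide and 78 mm high, standing loose in a clip near a corner of the platform, about 135 mm from the stud. Leave it. Origin: centre of its base.
- flask_b: Another like it at another corner of the platform. Leave it. Origin: centre of its base.
- washer: Steel washer, 26 mm wide, 4 mm thick, in a corner of the tray. Leave it. Origin: centre of its underside.
- flask_c: Culture flask, 84 mm wide, 130 mm high, standing beyond the work area. Leave it. Origin: centre of its base.
- flask_d: Culture flask like flask_c, beside it. Leave it. Origin: centre of its base.
- bottle: White plastic bottle, 60 mm wide, 150 mm high, standing beyond the work area. Leave it. Origin: centre of its base.
- wrench: Steel spanner lying on the table to one side. Leave it. Origin: centre of its underside.
- stud_tip (a point): Tip of the fixed upright brass stud, on its axis, 37 mm above the seat: tapered nose, 22 mm core; from 15.5 mm below the tip a 32 mm wide right-hand thread with three starts 120 degrees apart, at an unknown angle. Three lugs in the nut, 24.4 mm across inside, undersides 8 mm above its underside, ride on the thread ends when it is set down: its underside is then 10 to 14 mm above the seat.
- nut_top (a point): Centre of the nut's top, 30 mm above its underside. Anticlockwise on the thread ends the nut climbs 3.3 mm a radian (perhaps one false drop of 2 to 3 mm off a tooth); within 2.1 rad it passes an end and can sink 5 mm or more, to about 7.5 mm above the seat, in a window about 0.25 rad wide; turned on from there it jams on teeth. Clockwise before that drop it jams. It may sink at once when set down.

How it is judged:
On the way:
1. the nut has dropped into the thread: upright on the stud, its underside less than 8.6 mm above the platform (horizontal distance between nut and seat below 0.003 m and z of nut in the frame of seat below 0.0086 m and angle between nut's own z axis and vertical below 0.08 rad), for 0.1 s.
At the end, for the whole second after the job is handed in: The nut is on the stud, axis within 3 mm of it, upright within 0.05 rad, its underside within 1.5 mm of the platform, released and at rest (horizontal distance between nut and seat below 0.003 m and z of nut in the frame of seat below 0.0015 m and angle between nut's own z axis and vertical below 0.05 rad and linear speed of nut below 0.01 m/s); the robot touches nothing.
It fails at once if the nut is forced on the stud: contact force between nut and stud above 50 N (contact force between nut and stud above 50 N).
It fails at once if a flask or the bottle is knocked: moved more than 20 mm (distance of any of flask_a, flask_b, flask_c, flask_d, bottle from where it was at the start of the episode above 0.02 m).
It fails at once if the washer or the spanner is moved more than 30 mm (distance of any of washer, wrench from where it was at the start of the episode above 0.03 m).
It also fails if it takes over 61 s, if anything falls off the work surface, if the arm or the gripper's body presses on something with over 40 N, if the wrist force passes 120 N, or if a joint passes its speed limit or range.

## Working session

There is one attempt and no reset: what is moved stays moved. The work goes in short steps, Python scripts to look and compute and a shell command to move; the robot and the scene stay as the last step left them, time stands still between calls to the robot, and variables do not carry over. Pictures are saved under pics/ and viewed, at most 10 in all, crops included, and the job is handed in when it is done.

```bash
mkdir -p pics; ls
cat > h.py <<'E'
import numpy as np,cv2
from station import ctrl
def ray(c,u,v,z):
    K=c["intrinsics"];T=np.array(c["camera_from_world"]);R=T[:3,:3];t=T[:3,3]
    o=-R.T@t;d=R.T@np.linalg.solve(K,[u,v,1.]);return o+d*(z-o[2])/d[2]
def proj(c,p):
    T=np.array(c["camera_from_world"]);q=np.array(c["intrinsics"])@(T[:3,:3]@np.array(p)+T[:3,3]);return q[:2]/q[2]
E
python3 - <<'E'
from h import *
import pickle
for n in("top","scene"):
    c=ctrl.camera(n);pickle.dump(c,open(n+".pkl","wb"));cv2.imwrite(f"pics/{n}0.png",c["color"][:,:,::-1])
    T=np.array(c["camera_from_world"]);print(n,-T[:3,:3].T@T[:3,3],T[2,:3],c["intrinsics"][0])
o=ctrl.get_obs();print(o["ee_pos"],o["eef_rot"],o["time_s"],o["grip_width"])
E
```

```text
pics
top [ 0.50795531 -0.08952342  1.14630804] [ 0.10480303 -0.00937156 -0.99444884] [522.03961478   0.         329.1539393 ]
scene [1.55467642 0.45774518 0.91565848] [-0.69644961 -0.39762154 -0.59737347] [524.19022042   0.         309.03286262]
[ 0.19665689 -0.51336352  0.1845408 ] [-3.14056763e+00 -7.53713289e-05  3.65827534e-01] 0.1 0.09386138075828587
```

View pics/top0.png

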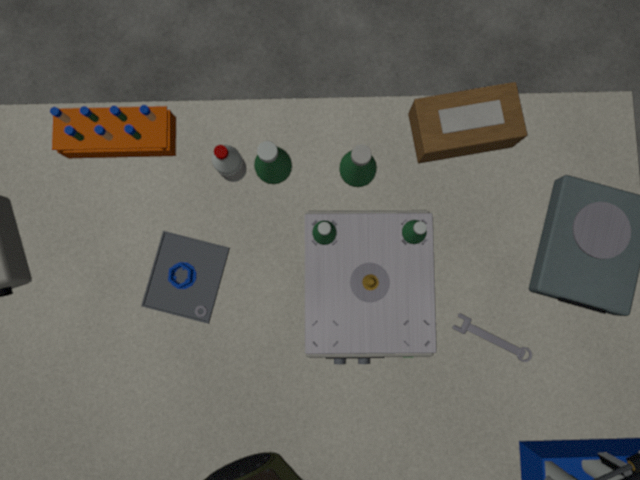

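View pics/scene0.png

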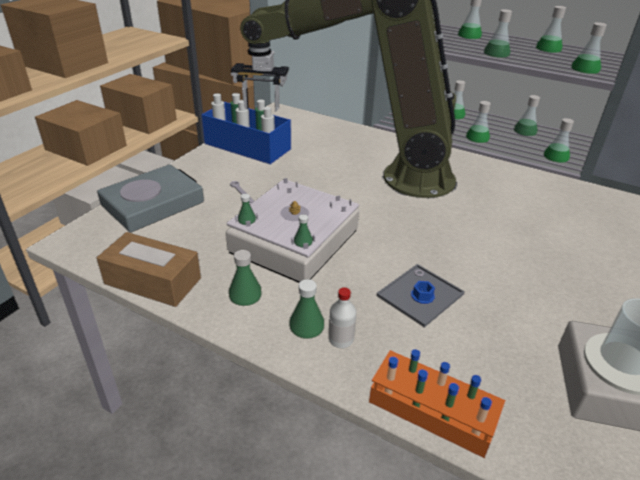

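The top view shows the nut at about (182,276), the stud at (370,282), the washer at (200,312), and the platform flasks at (324,230) and (414,230). Next I'll segment the nut and stud to get positions.

Run:
```python
from h import *
import pickle
for n in("top","scene"):
    c=pickle.load(open(n+".pkl","rb"));im=c["color"];hsv=cv2.cvtColor(im,cv2.COLOR_RGB2HSV)
    box={"top":((150,235,215,320),(340,255,400,310)),"scene":((400,270,450,310),(280,195,310,220))}[n]
    for nm,(a,b,e,f),lo,hi in(("nut",box[0],(100,120,60),(125,255,255)),("stud",box[1],(12,90,50),(32,255,255))):
        m=cv2.inRange(hsv,np.array(lo),np.array(hi));k=np.zeros_like(m);k[b:f,a:e]=m[b:f,a:e]
        v,u=np.nonzero(k);print(n,nm,len(u),u.min(),u.max(),v.min(),v.max(),u.mean(),v.mean())
        for z in((.01,.02,.034) if nm=="nut" else (.1,.12,.137)):
            print(z,ray(c,(u.min()+u.max())/2,(v.min()+v.max())/2,z)[:2].round(4),ray(c,u.mean(),v.mean(),z)[:2].round(4))
    if n=="top":
        d=cv2.resize(im[245:310,150:215],None,fx=6,fy=6,interpolation=2);e=cv2.resize(im[250:315,337:402],None,fx=6,fy=6,interpolation=2)
        cv2.imwrite("pics/crop.png",np.hstack([d,e])[:,:,::-1])
        # platform corners (pix) at z=.1
        print("disc/platform",[ray(c,u,v,.1)[:2].round(4) for u,v in((306,211),(433,211),(436,355),(304,355))])
```

```text
top nut 424 168 195 262 288 182.05424528301887 275.1627358490566
0.01 [0.5562 0.2218] [0.5559 0.2206]
0.02 [0.5558 0.219 ] [0.5554 0.2178]
0.034 [0.5552 0.2152] [0.5549 0.214 ]
top stud 194 363 378 275 289 370.0515463917526 282.03092783505156
0.1 [ 0.5296 -0.18  ] [ 0.5296 -0.1791]
0.12 [ 0.5292 -0.1782] [ 0.5291 -0.1774]
0.137 [ 0.5288 -0.1768] [ 0.5288 -0.1759]
disc/platform [array([ 0.676 , -0.0538]), array([ 0.6702, -0.3115]), array([ 0.3831, -0.3046]), array([ 0.3895, -0.0444])]
scene nut 419 411 434 281 303 423.1837708830549 292.0453460620525
0.01 [0.5509 0.2207] [0.5501 0.2222]
0.02 [0.5619 0.2233] [0.5612 0.2248]
0.034 [0.5775 0.2269] [0.5767 0.2284]
scene stud 97 290 299 201 213 294.5154639175258 207.89690721649484
0.1 [ 0.5059 -0.1902] [ 0.5097 -0.1877]
0.12 [ 0.5316 -0.1743] [ 0.5354 -0.1719]
0.137 [ 0.5535 -0.1608] [ 0.5571 -0.1584]
```

View pics/crop.png

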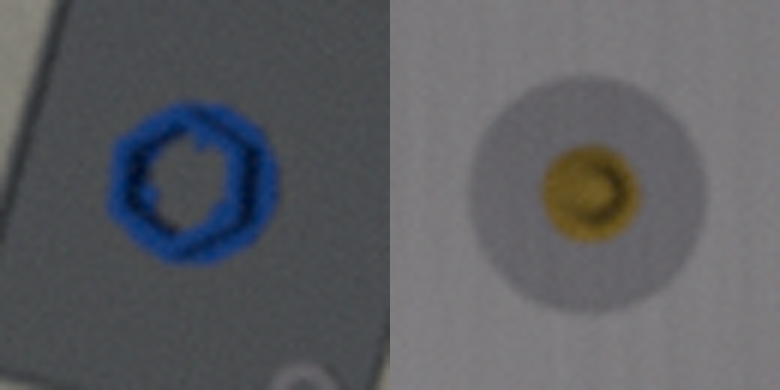

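The crops show the hexagon's flats facing roughly the image's left and right (world y), and the stud is centred on its grey disc. I'll lift and travel over the nut.

```bash
python3 -m pendant '[[[0,0,3.5],0],[[0,0,3.5],0],[[1.0,2.0,3],0.034],[[1.8,3.6,0],0.04],[[1.8,3.6,0],0.04],[[1.8,3.6,0],0.04],[[1.8,3.6,0],0.04],[[1.8,3.6,0],0.04],[[1.8,3.6,0],0.04],[[1.8,3.6,0],0.04],[[1.8,3.6,0],0.04],[[1.8,3.6,0],0.04],[[1.8,3.6,0],0.04],[[1.8,3.6,0],0.04],[[1.8,3.6,0],0.04],[[1.8,3.6,0],0.04],[[1.8,3.6,0],0.04],[[1.8,3.6,0],0.04],[[1.8,3.6,0],0.04],[[1.8,3.6,0],0.04]]' 1
```

```text
time_s: 1.77
ee_pos: [0.5131, 0.1205, 0.2848]
eef_rot: [-3.141, 0.0, 1.082]
force: [0.6, -1.3, 1.1]
grip_width: 0.094
grip_force: 0.0
```

```bash
python3 -m pendant '[[[1.4,3.3,-3.0],0],[[1.3,3.3,-3.0],0],[[1.0,2.2,-2.5],0],[[0,0,-1.5],0],[[0,0,0],0],[[0,0,0],0],[[0,0,0],0]]'
python3 - <<'E'
from h import *
import pickle
c=ctrl.camera("wrist");pickle.dump(c,open("w1.pkl","wb"));im=c["color"];cv2.imwrite("pics/w1.png",im[:,:,::-1])
o=ctrl.get_obs();print(o["ee_pos"],o["eef_rot"])
T=np.array(c["camera_from_world"]);print(-T[:3,:3].T@T[:3,3],T[2,:3])
m=cv2.inRange(cv2.cvtColor(im,cv2.COLOR_RGB2HSV),(100,120,40),(125,255,255));v,u=np.nonzero(m)
print(len(u),u.min(),u.max(),v.min(),v.max());print(proj(c,[.5556,.219,.034]))
E
```

```text
time_s: 2.35
ee_pos: [0.5473, 0.199, 0.1929]
eef_rot: [3.14, -0.001, 1.079]
force: [-0.9, 0.8, 0.4]
grip_width: 0.094
grip_force: 0.0
[0.54736112 0.19894506 0.19314955] [ 3.13987273e+00 -1.64809458e-03  1.07898475e+00]
[0.5857643  0.26924467 0.3926685 ] [-0.12950915 -0.24470662 -0.96090897]
2278 286 349 152 218
[315.61085949 192.1866721 ]
```

View pics/w1.png

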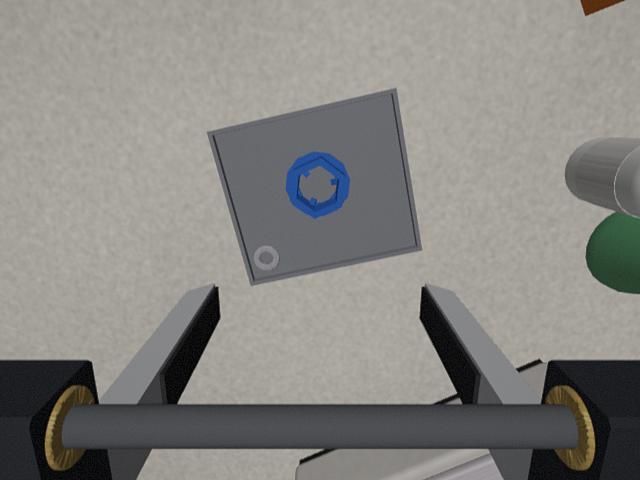

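The wrist view shows the nut at about (318,185), with its three lugs and hexagon visible and the washer well clear at (266,258). I'll fit its position and yaw.

```bash
cat >> h.py <<'E'
from scipy.optimize import minimize
def hexpts(x,y,yaw,z,r=.046/2/np.cos(np.pi/6)):
    a=yaw+np.pi/6+np.arange(6)*np.pi/3;return np.c_[x+r*np.cos(a),y+r*np.sin(a),np.full(6,z)]
def circ(x,y,z,r):
    a=np.linspace(0,2*np.pi,48,endpoint=False);return np.c_[x+r*np.cos(a),y+r*np.sin(a),np.full(48,z)]
def fitnut(c,x0,y0,z0,fitz=False,lo=(100,100,40)):
    m=cv2.inRange(cv2.cvtColor(c["color"],cv2.COLOR_RGB2HSV),lo,(128,255,255))
    n,l,s,_=cv2.connectedComponentsWithStats(m)
    u0,v0=proj(c,[x0,y0,z0+.02]);cs=cv2.findContours(m,cv2.RETR_EXTERNAL,cv2.CHAIN_APPROX_NONE)[0]
    k=max((q for q in cs if abs(cv2.pointPolygonTest(q,(float(u0),float(v0)),True))<60),key=cv2.contourArea)
    h=cv2.convexHull(k)
    M=np.zeros(m.shape,np.float32);cv2.fillPoly(M,[h],1)
    def sil(p):
        z=p[2]
        P=np.r_[circ(p[0],p[1],z,.029),circ(p[0],p[1],z+.004,.029),hexpts(p[0],p[1],p[3],z+.030)]
        q=np.array([proj(c,a) for a in P]);I=np.zeros(m.shape,np.uint8)
        cv2.fillPoly(I,[cv2.convexHull((q*16).round().astype(np.int32))],255,cv2.LINE_AA,4);return I/255.
    def cost(p):return np.abs(sil((p[0],p[1],p[2] if fitz else z0,p[-1]))-M).sum()
    best=None
    for yw in np.arange(0,1.047,.26):
        s=[[x0,y0,yw],[x0,y0,z0,yw]][fitz];S=np.vstack([s]+[np.array(s)+d for d in np.diag([.006]*(len(s)-1)+[.3])])
        r=minimize(cost,s,method="Nelder-Mead",options=dict(initial_simplex=S,xatol=1e-5,fatol=.1))
        if best is None or r.fun<best.fun:best=r
    return best.x,best.fun,M.sum()
def gradyaw(c,x,y,z):
    g=cv2.cvtColor(c["color"],cv2.COLOR_RGB2HSV)[:,:,2].astype(np.float32);g=cv2.GaussianBlur(g,(0,0),.8)
    G=np.hypot(cv2.Sobel(g,5,1,0),cv2.Sobel(g,5,0,1));out=[]
    for yw in np.arange(0,np.pi/3,.0175):
        H=hexpts(x,y,yw,z+.03);P=np.vstack([H[i]+(H[(i+1)%6]-H[i])*t for i in range(6) for t in np.linspace(0,1,20)])
        q=np.array([proj(c,a) for a in P]).astype(np.float32)
        out.append((cv2.remap(G,q[:,:1],q[:,1:],cv2.INTER_LINEAR).mean(),yw))
    return sorted(out)[::-1][:5]
E
python3 - <<'E'
from h import *
import pickle
c=pickle.load(open("w1.pkl","rb"));p,f,a=fitnut(c,.5556,.219,.004);print(p,f,a)
gy=gradyaw(c,p[0],p[1],.004);print(np.round(gy,3))
im=c["color"][:,:,::-1];s=8;o=np.array([270,135])
d=cv2.resize(im[135:235,270:370],None,fx=s,fy=s,interpolation=2)[:600*4//3]
d=cv2.resize(d,(600,600));k=6
for yw,col in((gy[0][1],(0,255,0)),(p[2],(0,0,255))):
    q=((np.array([proj(c,a) for a in hexpts(p[0],p[1],yw,.034)])+.5-o)*k).astype(int);cv2.polylines(d,[q],True,col,1)
cv2.imwrite("pics/ov.png",d)
E
```

```text
[0.55824676 0.22104705 0.4297395 ] 77.70196078431373 3316.0
[[53.605  0.42 ]
 [53.539  0.455]
 [53.431  0.438]
 [53.336  0.473]
 [52.075  0.49 ]]
```

View pics/ov.png

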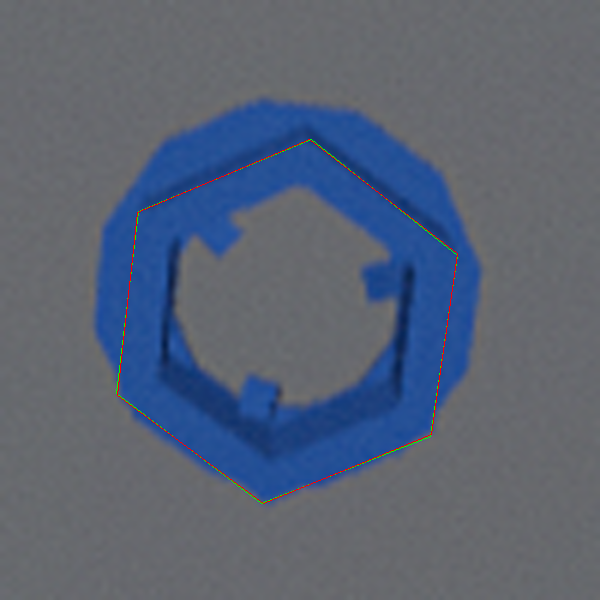

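The hexagon overlay matches: yaw 0.43, centre about (0.558, 0.221). I'll turn to the flats and descend with the gripper open.

```bash
python3 -m pendant '[[[0.5,1.05,-2],-0.065],[[0.5,1.1,-2.5],-0.06],[[0,0,-3],0],[[0,0,-3],0],[[0,0,-3],0],[[0,0,-2],0],[[0,0,0],0],[[0,0,0],0],[[0,0,0],0]]' 1 10
python3 - <<'E'
from h import *
c=ctrl.camera("wrist");o=ctrl.get_obs();print(o["ee_pos"],o["eef_rot"][2])
p,f,a=fitnut(c,.558,.221,.004);print(p,f,a)
E
```

```text
time_s: 3.15
ee_pos: [0.5581, 0.221, 0.0388]
eef_rot: [3.14, -0.003, 0.954]
force: [-0.4, -0.1, -0.3]
grip_width: 0.0942
grip_force: 0.0
[0.55812921 0.22108122 0.03890539] 0.9544384128558905
[0.55835564 0.22116157 0.45464421] 159.93333333333334 8840.0
```

```bash
python3 -m pendant '[[[0,0,-1.4],0],[[0,0,-1.3],0],[[0,0,0],0],[[0,0,0],0]]' 1 12 && python3 -m pendant '[[[0,0,0],0],[[0,0,0],0],[[0,0,0],0],[[0,0,0],0],[[0,0,0],0],[[0,0,0],0],[[0,0,0],0],[[0,0,0],0],[[0,0,0],0],[[0,0,0],0]]' 0 12
```

```text
time_s: 3.53
ee_pos: [0.5568, 0.2208, 0.0095]
eef_rot: [-3.141, 0.0, 0.955]
force: [0.2, 0.8, 0.3]
grip_width: 0.094
grip_force: 0.0
time_s: 4.37
ee_pos: [0.5569, 0.2209, 0.0094]
eef_rot: [3.142, 0.0, 0.955]
force: [0.2, -0.4, 0.3]
grip_width: 0.046
grip_force: 12.0
```

```bash
python3 -m pendant '[[[0,0,1.5],0],[[0,0,3],0],[[0,0,4],0],[[0,0,4],0],[[0,0,4],0],[[0,0,4],0],[[0,-1.5,2.5],0],[[-0.3,-3.5,0],0.02],[[-0.3,-3.5,0],0.03],[[-0.3,-3.5,0],0.03],[[-0.3,-3.5,0],0.03],[[-0.3,-3.5,0],0.03],[[-0.3,-3.5,0],0.03],[[-0.3,-3.5,0],0.03],[[-0.3,-3.5,0],0.03],[[-0.3,-3.5,0],0.02],[[-0.2,-3.5,0],0],[[-0.1,-2.4,0],0]]' && python3 -m pendant '[[[0,-0.8,0],0],[[0,0,-2],0],[[0,0,-2],0],[[0,0,-0.5],0],[[0,0,0],0],[[0,0,0],0],[[0,0,0],0]]'
python3 - <<'E'
from h import *
import pickle
for n in("wrist","top"):
    c=ctrl.camera(n);pickle.dump(c,open(n+"2.pkl","wb"));cv2.imwrite(f"pics/{n}2.png",c["color"][:,:,::-1])
    o=ctrl.get_obs()
    print(o["ee_pos"],fitnut(c,o["ee_pos"][0],o["ee_pos"][1],o["ee_pos"][2]-.0055) if n=="wrist" else "")
E
```

```text
time_s: 5.87
ee_pos: [0.5261, -0.1708, 0.2393]
eef_rot: [-3.141, 0.0, 1.204]
force: [0.8, 0.2, -1.6]
grip_width: 0.0455
grip_force: 12.0
time_s: 6.45
ee_pos: [0.5274, -0.1759, 0.1957]
eef_rot: [3.14, -0.0, 1.205]
force: [-0.2, -0.3, -0.6]
grip_width: 0.0462
grip_force: 12.0
[ 0.52738383 -0.17593844  0.19565262] (array([ 0.52862836, -0.17538604,  0.68223381]), np.float64(182.71372549019608), np.float32(11447.0))
[ 0.52728708 -0.17599832  0.19548356]
```

View pics/wrist2.png

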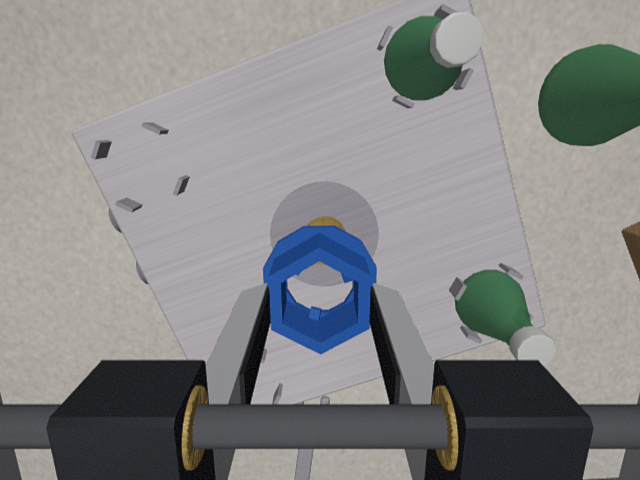

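The view shows the nut held straight at (320,290), with the stud half hidden behind it at (325,220). I'll step back so the same camera sees the stud and the nut together, which cancels the calibration bias.

```bash
python3 -m pendant '[[[-1,-2,0],0],[[-1,-2,0],0],[[-0.5,-1,0],0],[[0,0,0],0],[[0,0,0],0],[[0,0,0],0]]'
python3 - <<'E'
from h import *
import pickle
c=ctrl.camera("wrist");pickle.dump(c,open("w3.pkl","wb"));im=c["color"];cv2.imwrite("pics/w3.png",im[:,:,::-1])
o=ctrl.get_obs();e=o["ee_pos"];p=fitnut(c,e[0]+.001,e[1],e[2]-.0055);print(e,p,p[0][:2]-e[:2])
hsv=cv2.cvtColor(im,cv2.COLOR_RGB2HSV);m=cv2.inRange(hsv,(10,90,40),(34,255,255))
u0,v0=proj(c,[.5288,-.178,.12]);k=np.zeros_like(m);u0,v0=int(u0),int(v0);print(u0,v0);k[v0-60:v0+60,u0-50:u0+50]=m[v0-60:v0+60,u0-50:u0+50]
v,u=np.nonzero(k);print(len(u),u.min(),u.max(),v.min(),v.max())
# disc circle fit at z=.1 by gradient
g=cv2.GaussianBlur(cv2.cvtColor(im,cv2.COLOR_RGB2GRAY).astype(np.float32),(0,0),1.5);best=[]
gx=cv2.Sobel(g,5,1,0);gy=cv2.Sobel(g,5,0,1)
def f(q):
    P=circ(q[0],q[1],.1,q[2]);P2=circ(q[0],q[1],.1,q[2]+.0015);P1=circ(q[0],q[1],.1,q[2]-.0015)
    s=lambda P:(lambda w:cv2.remap(g,w[:,:1],w[:,1:],1).ravel())(np.array([proj(c,a) for a in P]).astype(np.float32))
    d=np.clip(s(P2)-s(P1),-5,12);return -d.mean()
from scipy.optimize import differential_evolution
r=differential_evolution(f,[(.52,.538),(-.188,-.168),(.03,.055)],seed=1,maxiter=40);print("disc",r.x,r.fun)
# stud silhouette: core 22 at top + 32 dia thread from z=.1..0.1215
M=np.zeros(m.shape,np.float32);cv2.fillPoly(M,[cv2.convexHull(np.c_[u,v].astype(np.int32))],1)
def cost(q):
    P=np.r_[circ(q[0],q[1],.1,.016),circ(q[0],q[1],.1215,.016),circ(q[0],q[1],.131,.011)]
    w=np.array([proj(c,a) for a in P]);I=np.zeros(m.shape,np.uint8);cv2.fillPoly(I,[cv2.convexHull((w*16).astype(np.int32))],255,cv2.LINE_AA,4);return np.abs(I/255.-M).sum()
r=minimize(cost,[.529,-.178],method="Nelder-Mead",options=dict(initial_simplex=[[.529,-.178],[.535,-.178],[.529,-.172]]));print("stud",r.x,r.fun,M.sum())
E
```

```text
time_s: 7.05
ee_pos: [0.5023, -0.2255, 0.1946]
eef_rot: [3.141, -0.0, 1.205]
force: [-0.6, 0.3, -1.3]
grip_width: 0.0454
grip_force: 12.0
[ 0.50227422 -0.22537285  0.19452632] (array([ 0.50337234, -0.22508573,  0.68247018]), np.float64(180.13725490196077), np.float32(11459.0)) [0.00109812 0.00028713]
329 163
1881 310 357 137 186
disc [ 0.5314838  -0.17755814  0.0407607 ] -12.0
stud [ 0.53136471 -0.17742855] 172.65882352941176 1912.0
```

View pics/w3.png

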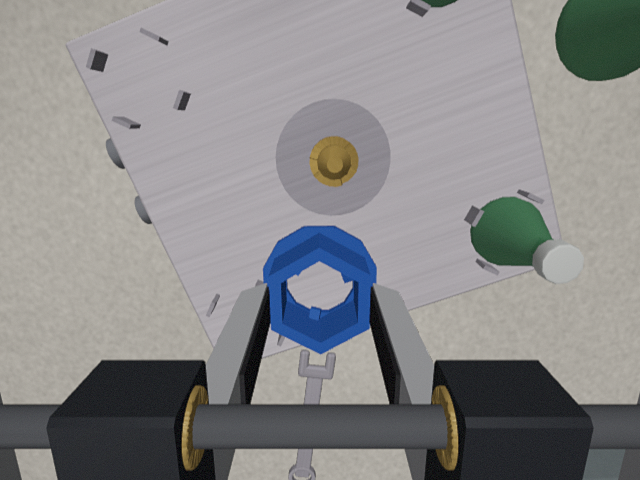

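Disc and stud fits agree at (0.5314, −0.1775) and the nut is at (0.5034, −0.2251), so the shift is +2.80, +4.76 cm. I'll move above the tip and check the alignment.

```bash
python3 -m pendant '[[[0.9,1.5,0],0],[[0.9,1.6,0],0],[[0.7,1.2,0],0],[[0.3,0.46,0],0],[[0,0,-2],0],[[0,0,-2],0],[[0,0,-1.2],0],[[0,0,0],0],[[0,0,0],0],[[0,0,0],0]]'
python3 - <<'E'
from h import *
c=ctrl.camera("wrist");o=ctrl.get_obs();e=o["ee_pos"];p=fitnut(c,e[0]+.001,e[1],e[2]-.0055);print(e,o["force"],p[0],p[1])
a=c["color"][190:370,210:430];t=ctrl.camera("top");b=t["color"][240:330,320:430]
cv2.imwrite("pics/fit.png",np.hstack([cv2.resize(a,(440,360)),cv2.resize(b,(360,360*90//110)) if 0 else cv2.resize(b,(360,360))])[:,:,::-1])
E
```

```text
time_s: 7.93
ee_pos: [0.5303, -0.1786, 0.1435]
eef_rot: [3.14, 0.0, 1.205]
force: [0.0, -0.3, -0.3]
grip_width: 0.0455
grip_force: 12.0
[ 0.53038909 -0.17868546  0.1435792 ] [ 0.08090353  0.1353216  -0.63078707] [ 0.5315483  -0.17799027  0.71029866] 194.4078431372549
```

View pics/fit.png

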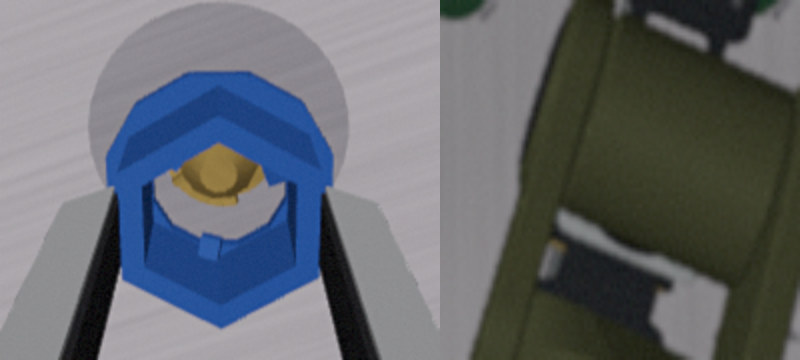

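The wrist view shows the stud nose through the nut's bore, aligned to about 0.5 mm. I'll descend in small steps and watch the force.

```bash
python3 -m pendant '[[[0,0.05,-0.5],0],[[0,0,-0.5],0],[[0,0,0],0],[[0,0,0],0]]' && python3 -m pendant '[[[0,0,-0.3],0],[[0,0,-0.3],0],[[0,0,0],0],[[0,0,0],0]]'; python3 -m pendant '[[[0,0,-0.15],0],[[0,0,0],0],[[0,0,0],0]]'
```

```text
time_s: 8.37
ee_pos: [0.5297, -0.1779, 0.132]
eef_rot: [-3.141, -0.0, 1.205]
force: [-0.2, 0.6, -0.7]
grip_width: 0.0455
grip_force: 12.0
time_s: 8.7
ee_pos: [0.5298, -0.178, 0.1262]
eef_rot: [-3.141, -0.0, 1.205]
force: [-0.2, -0.3, -1.2]
grip_width: 0.0457
grip_force: 12.0
time_s: 8.95
ee_pos: [0.5299, -0.178, 0.1249]
eef_rot: [-3.142, 0.0, 1.205]
force: [-0.2, -0.7, -1.6]
grip_width: 0.0457
grip_force: 12.0
```

```bash
python3 -m pendant '[[[0.03,0,-0.2],0],[[0,0,-0.1],0],[[0,0,0],0],[[0,0,0],0]]'; python3 -m pendant '[[[0,0,-0.1],0],[[0,0,0],0],[[0,0,0],0]]'; python3 -m pendant '[[[0,0,-0.1],0],[[0,0,0],0],[[0,0,0],0]]'
```

```text
time_s: 9.28
ee_pos: [0.5301, -0.178, 0.1218]
eef_rot: [-3.141, -0.0, 1.205]
force: [-0.2, 0.6, -0.9]
grip_width: 0.0457
grip_force: 12.0
time_s: 9.53
ee_pos: [0.5301, -0.178, 0.1209]
eef_rot: [-3.142, 0.0, 1.205]
force: [-0.0, 0.6, -1.3]
grip_width: 0.0459
grip_force: 12.0
time_s: 9.78
ee_pos: [0.5302, -0.178, 0.1199]
eef_rot: [-3.142, -0.0, 1.205]
force: [-0.9, -0.2, -1.5]
grip_width: 0.0457
grip_force: 12.0
```

```bash
for i in 1; do python3 -m pendant '[[[0,0,-0.1],0],[[0,0,0],0],[[0,0,0],0]]'|grep -E 'ee_pos|force: \['; done; python3 -m pendant '[[[0,0,-0.1],0],[[0,0,0],0],[[0,0,0],0]]'|grep -E 'ee_pos|force: \['
python3 - <<'E'
from h import *
o=ctrl.get_obs();print(o["force"],o["moment"],o["time_s"])
E
```

```text
ee_pos: [0.5301, -0.178, 0.1188]
force: [-0.8, -0.4, -0.5]
ee_pos: [0.5301, -0.178, 0.1178]
force: [-0.9, 0.5, -1.5]
[-0.90485091  0.50592925 -1.45780547] [-0.00207641 -0.06519912  0.00877302] 10.2833
```

Still free, with the underside at about 12.3 mm. Continuing down.

```bash
python3 -m pendant '[[[0,0,-0.1],0],[[0,0,0],0],[[0,0,0],0]]'|grep -E 'ee_pos|force: \['
```

```text
ee_pos: [0.5303, -0.178, 0.1171]
force: [-0.7, 0.7, 2.1]
```

```bash
python3 -m pendant '[[[0,0,-0.07],0],[[0,0,0],0],[[0,0,0],0]]'|grep -E 'ee_pos|force: \['
```

```text
ee_pos: [0.5303, -0.1781, 0.117]
force: [-3.6, 1.3, 9.3]
```

```bash
python3 -m pendant '[[[0,0,-0.07],0],[[0,0,0],0],[[0,0,0],0]]'|grep -E 'ee_pos|force: \['
```

```text
ee_pos: [0.5304, -0.1781, 0.1169]
force: [-5.0, 0.8, 13.7]
```

Contact at TCP 0.117. I'll relieve it, open just enough (about 47.5 mm) for the nut to ride free between the pads, and raise the fingers a little so it can climb or drop by itself.

```bash
python3 -m pendant '[[[0,0,0.13],0],[[0,0,0],0],[[0,0,0],0]]'|grep -E 'ee_pos|force: \['; python3 -m pendant '[[[0,0,0],0],[[0,0,0],0],[[0,0,0.2],0],[[0,0,0.3],0],[[0,0,0],0],[[0,0,0],0]]' 0.508
cat >> h.py <<'E'
def nutz(c,x=.5314,y=-.1777,z0=.1116,yw=.68):
    m=cv2.inRange(cv2.cvtColor(c["color"],cv2.COLOR_RGB2HSV),(100,100,40),(128,255,255))
    cs=cv2.findContours(m,cv2.RETR_EXTERNAL,cv2.CHAIN_APPROX_NONE)[0]
    k=max(cs,key=cv2.contourArea);M=np.zeros(m.shape,np.float32);cv2.fillPoly(M,[cv2.convexHull(k)],1)
    def cost(p):
        P=np.r_[circ(p[0],p[1],p[2],.029),circ(p[0],p[1],p[2]+.004,.029),hexpts(p[0],p[1],p[3],p[2]+.030)]
        q=np.array([proj(c,a) for a in P]);I=np.zeros(m.shape,np.uint8)
        cv2.fillPoly(I,[cv2.convexHull((q*16).round().astype(np.int32))],255,cv2.LINE_AA,4)
        return np.abs(I/255.-M).sum()+2e6*((p[0]-x)**2+(p[1]-y)**2)
    s=np.array([x,y,z0,yw]);S=np.vstack([s]+[s+d for d in np.diag([.002,.002,.005,.15])])
    r=minimize(cost,s,method="Nelder-Mead",options=dict(initial_simplex=S,xatol=1e-5,fatol=.1));return r.x.round(4),round(r.fun)
def look(n=None):
    c=ctrl.camera("wrist");o=ctrl.get_obs();tool=o["eef_rot"][2]-np.pi/2+np.pi/3
    if n:cv2.imwrite(f"pics/{n}.png",c["color"][:,:,::-1])
    print("t",round(o["time_s"],2),"nut",*nutz(c,yw=tool),"tool hexyaw",round(tool,3),"F",o["force"].round(1) if hasattr(o["force"],"round") else o["force"],"Mz",round(o["moment"][2],3))
E
python3 -c "from h import *;look()"
```

```text
ee_pos: [0.5303, -0.178, 0.117]
force: [-1.6, -0.6, 5.2]
time_s: 11.78
ee_pos: [0.5303, -0.178, 0.122]
eef_rot: [3.141, -0.0, 1.205]
force: [0.7, 0.3, 0.5]
grip_width: 0.0478
grip_force: 0.0
t 11.83 nut [ 0.5315 -0.1775  0.1116  0.6915] 158 tool hexyaw 0.681 F [-0.3  0.6 -0.1] Mz 0.02
```

The loose nut sits at z = 11.6 mm above the seat and the force is zero. I'll begin the anticlockwise turn.

```bash
python3 -m pendant '[[[0,0,0],0.05],[[0,0,0],0.05],[[0,0,0],0.05],[[0,0,0],0.05],[[0,0,0],0],[[0,0,0],0]]'|grep -E 'ee_pos|force: \['; python3 -c "from h import *;look()"
```

```text
ee_pos: [0.5301, -0.178, 0.1217]
force: [0.4, 0.6, -0.3]
t 12.38 nut [ 0.5314 -0.1772  0.1125  0.7094] 191 tool hexyaw 0.879 F [-0.1 -0.8  0.5] Mz -0.002
```

```bash
python3 -m pendant '[[[0,0,0],0.05],[[0,0,0],0.05],[[0,0,0],0],[[0,0,0],0]]'|grep -E 'force: \['; python3 -c "from h import *;look()"
```

```text
force: [-0.2, -0.2, -0.2]
t 12.77 nut [ 0.5313 -0.1775  0.1121  0.7067] 197 tool hexyaw 0.979 F [ 0.1  0.  -0.3] Mz 0.013
```

```bash
python3 -c "
from h import *
c=ctrl.camera('wrist');im=c['color'];k=5;o=np.array([250,210])
d=cv2.resize(im[210:330,250:390][:,:,::-1],None,fx=k,fy=k,interpolation=2)
t=ctrl.get_obs()['eef_rot'][2]-np.pi/2
for yw,col in((t,(0,255,0)),(t-.1,(0,0,255))):
    cv2.polylines(d,[((np.array([proj(c,a) for a in hexpts(.5313,-.1775,yw,.1421)])+.5-o)*k).astype(int)],True,col,1)
cv2.imwrite('pics/turn.png',d)"
```

```text
(no output)
```

View pics/turn.png

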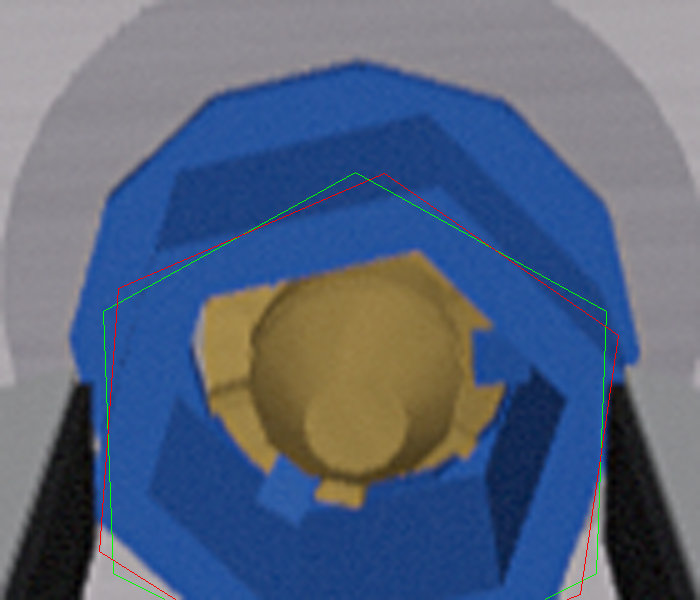

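The nut lags the tool by about 0.27 rad, more than the play should allow. I'll check the opening.

```bash
python3 -c "
from h import *
o=ctrl.get_obs();print(o['grip_width'],o['grip_force'],o['moment'],o['time_s'],o['eef_rot'][2],o['qpos'][5])"; python3 -m pendant '[[[0,0,0],0.04],[[0,0,0],0.04],[[0,0,0],0],[[0,0,0],0]]'|tail -3;python3 -c "from h import *;look()"
```

```text
0.047752420034447345 0.007464614567318506 [-0.00829613 -0.03040539 -0.0233361 ] 12.8167 1.5027256698371123 -0.3213091711771847
force: [-0.5, 0.3, -0.7]
grip_width: 0.0475
grip_force: 0.0
t 13.2 nut [ 0.5313 -0.1775  0.1118  0.7119] 215 tool hexyaw 1.059 F [-0.3  1.  -0.8] Mz -0.028
```

The pads give only weak guidance when loose, so I'll ratchet instead: grip at 3 N, turn about 0.12 rad while lifting at the climb rate, release so the nut can drop, and check its height. First I'll back the tool off to recover the lag.

```bash
python3 -m pendant '[[[0,0,0],-0.1],[[0,0,0],-0.1],[[0,0,0],-0.05],[[0,0,0],0]]' 0.53 3|tail -3; python3 -m pendant '[[[0,0,0],0],[[0,0,0],0],[[0,0,0],0],[[0,0,0],0]]' 0 3|tail -3;python3 -c "from h import *;look()";  python3 -m pendant '[[[0,0,0],0],[[0,0,0],0],[[0,0,0],0]]' 0.53 3|tail -3;python3 -c "from h import *;look()"
```

```text
force: [0.2, -0.3, -0.6]
grip_width: 0.0495
grip_force: 0.0
force: [-0.5, 0.5, -0.1]
grip_width: 0.0267
grip_force: 0.0
t 13.92 nut [ 0.5287 -0.1879  0.041   2.8628] 2597 tool hexyaw 0.812 F [ 0.6  0.2 -0.8] Mz -0.052
force: [-0.1, 1.1, 0.7]
grip_width: 0.0391
grip_force: 0.0
t 14.22 nut [ 0.5314 -0.1775  0.1116  0.6797] 275 tool hexyaw 0.811 F [-0.4  0.2  0.2] Mz -0.036
```

The fingers closed to 27 mm, so the nut isn't between them. I'll take one composite picture (wrist and scene crop, TCP marked) to understand why.

Run:
```python
from h import *
import pickle
o=ctrl.get_obs();e=o["ee_pos"];print(e,o["grip_width"],o["time_s"])
c=ctrl.camera("wrist");s=ctrl.camera("scene");pickle.dump((c,s),open("dbg.pkl","wb"))
k=8
a=c["color"][160:460,120:520].copy()
cv2.circle(a,tuple((proj(c,e)-[120,160]).astype(int)),2,(255,0,0),-1)
u,v=proj(s,[.53,-.178,.13]).astype(int);b=cv2.resize(s["color"][v-37:v+38,u-50:u+50],None,fx=k/2,fy=k/2,interpolation=2)
def mk(p,col):cv2.circle(b,tuple(((proj(s,p)+.5-[u-50,v-37])*k/2).astype(int)),3,col,-1)
mk(e,(255,0,0));mk([.5314,-.1775,.1],(0,255,0));mk([.5314,-.1775,.1416],(255,255,0))
cv2.imwrite("pics/dbg.png",np.hstack([a,b])[:,:,::-1])
hs=cv2.cvtColor(s["color"],cv2.COLOR_RGB2HSV);m=cv2.inRange(hs,(100,100,40),(128,255,255));q=np.zeros_like(m);q[v-40:v+40,u-50:u+50]=m[v-40:v+40,u-50:u+50]
y,x=np.nonzero(q);print("scene blue",len(x),x.min(),x.max(),y.min(),y.max())
for z in(.1,.1035,.1075,.1116):
    P=np.array([proj(s,p) for p in np.r_[circ(.5314,-.1775,z,.029),hexpts(.5314,-.1775,.68,z+.03)]]);print(z,P.min(0).round(1),P.max(0).round(1))
```

```text
[ 0.53016281 -0.1779798   0.1217995 ] 0.043066228957396015 14.2167
scene blue 270 284 304 195 214
0.1 [283.1 198.7] [304.  218.6]
0.1035 [283.1 197.7] [304.  217.6]
0.1075 [283.  196.5] [304.  216.4]
0.1116 [283.  195.2] [304.1 215.1]
```

View pics/dbg.png

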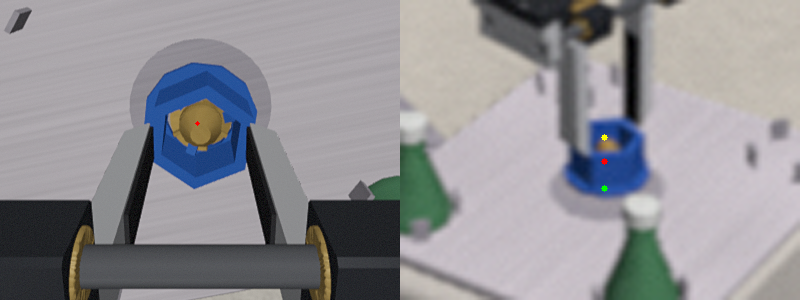

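The wrist half shows the pads right beside the hexagon at (150,130) and (250,130), and the scene half shows the nut seated on the stud. I'll check numerically where the fingertips really are compared with the expected tip height.

Run:
```python
from h import *
import pickle
c,s=pickle.load(open("dbg.pkl","rb"));e=np.array([.5302,-.178,.1218]);yw=.811+.5236
ty=np.array([np.sin(yw),-np.cos(yw),0]);tx=np.array([np.cos(yw),np.sin(yw),0])
u,v=proj(s,[.53,-.178,.13]).astype(int)
for z in(.1218,.132,.142,.150):
  for sg in(1,-1):
    P=[e*[1,1,0]+[0,0,z]+ty*sg*w+tx*t for w in(.0215,.034) for t in(-.008,.008)]
    print(z,sg,"scenecrop",[tuple(((proj(s,p)+.5-[u-50,v-37])*4+[400,0]).astype(int)) for p in P],"wristcrop",[tuple((proj(c,p)-[120,160]).astype(int)) for p in P])
```

```text
0.1218 1 scenecrop [(np.int64(573), np.int64(168)), (np.int64(590), np.int64(178)), (np.int64(560), np.int64(175)), (np.int64(576), np.int64(185))] wristcrop [(np.int64(239), np.int64(137)), (np.int64(240), np.int64(108)), (np.int64(263), np.int64(137)), (np.int64(264), np.int64(108))]
0.1218 -1 scenecrop [(np.int64(618), np.int64(144)), (np.int64(634), np.int64(153)), (np.int64(631), np.int64(137)), (np.int64(647), np.int64(146))] wristcrop [(np.int64(156), np.int64(137)), (np.int64(155), np.int64(108)), (np.int64(132), np.int64(137)), (np.int64(131), np.int64(108))]
0.132 1 scenecrop [(np.int64(573), np.int64(156)), (np.int64(590), np.int64(165)), (np.int64(560), np.int64(163)), (np.int64(576), np.int64(172))] wristcrop [(np.int64(241), np.int64(146)), (np.int64(242), np.int64(116)), (np.int64(266), np.int64(146)), (np.int64(267), np.int64(116))]
0.132 -1 scenecrop [(np.int64(618), np.int64(132)), (np.int64(634), np.int64(141)), (np.int64(631), np.int64(125)), (np.int64(647), np.int64(134))] wristcrop [(np.int64(154), np.int64(146)), (np.int64(153), np.int64(116)), (np.int64(129), 
[... 491 characters left out ...]
 [(np.int64(152), np.int64(155)), (np.int64(151), np.int64(123)), (np.int64(125), np.int64(155)), (np.int64(124), np.int64(123))]
0.15 1 scenecrop [(np.int64(573), np.int64(133)), (np.int64(590), np.int64(143)), (np.int64(560), np.int64(141)), (np.int64(576), np.int64(150))] wristcrop [(np.int64(245), np.int64(163)), (np.int64(246), np.int64(130)), (np.int64(272), np.int64(163)), (np.int64(274), np.int64(130))]
0.15 -1 scenecrop [(np.int64(618), np.int64(110)), (np.int64(635), np.int64(119)), (np.int64(631), np.int64(103)), (np.int64(647), np.int64(112))] wristcrop [(np.int64(150), np.int64(163)), (np.int64(149), np.int64(130)), (np.int64(122), np.int64(163)), (np.int64(121), np.int64(130))]
```

Run:
```python
from h import *
import pickle
for f,e,yw,g,loc in(("w1.pkl",[.5474,.1989,.1931],1.079,.047,"tips seen ~(217,287),(422,287)"),("w3.pkl",[.5023,-.2254,.1945],1.205,.023,"tips seen ~(267,290),(372,290)")):
    c=pickle.load(open(f,"rb"));ty=np.array([np.sin(yw),-np.cos(yw),0]);tx=np.array([np.cos(yw),np.sin(yw),0]);print(loc)
    for dz in(0,.01,.02,.025,.03):print(dz,[proj(c,np.array(e)+[0,0,dz]+ty*s*g+tx*t).round() for s in(-1,1) for t in(-.008,.008)])
```

```text
tips seen ~(217,287),(422,287)
0 [array([227., 299.]), array([225., 270.]), array([408., 299.]), array([410., 270.])]
0.01 [array([223., 307.]), array([221., 277.]), array([412., 307.]), array([414., 277.])]
0.02 [array([218., 316.]), array([216., 284.]), array([417., 316.]), array([419., 284.])]
0.025 [array([216., 321.]), array([213., 288.]), array([419., 321.]), array([422., 288.])]
0.03 [array([213., 326.]), array([211., 293.]), array([422., 326.]), array([425., 293.])]
tips seen ~(267,290),(372,290)
0 [array([273., 298.]), array([272., 269.]), array([362., 298.]), array([363., 269.])]
0.01 [array([271., 306.]), array([270., 276.]), array([364., 306.]), array([365., 276.])]
0.02 [array([269., 315.]), array([268., 284.]), array([366., 315.]), array([367., 284.])]
0.025 [array([268., 320.]), array([266., 288.]), array([367., 320.]), array([368., 288.])]
0.03 [array([266., 325.]), array([265., 292.]), array([368., 325.]), array([370., 292.])]
```

The fingertips really sit about 21 mm above the reported TCP. The nut was held only by its top 3–4 mm, and my 5 mm lift cleared it. I'll open up, align to the nut's yaw (0.69), and lower about 15 mm so the pads overlap the hexagon.

```bash
python3 -m pendant '[[[0,0,0],-0.06],[[0,0,0],-0.06],[[0,0,0],0],[[0,0,0],0],[[0,0,0],0],[[0,0,-0.4],0],[[0,0,-0.4],0],[[0,0,0],0]]' 0.7 5|tail -6; python3 -m pendant '[[[0,0,-0.4],0],[[0,0,-0.3],0],[[0,0,0],0],[[0,0,0],0]]' |tail -5; python3 -m pendant '[[[0,0,0],0],[[0,0,0],0],[[0,0,0],0],[[0,0,0],0]]' 0.505 5|tail -5;python3 -c "from h import *;look()"
```

```text
time_s: 14.98
ee_pos: [0.5297, -0.1778, 0.1127]
eef_rot: [-3.14, -0.0, 1.215]
force: [-0.0, 0.0, 0.0]
grip_width: 0.0656
grip_force: 0.0
ee_pos: [0.5301, -0.178, 0.1066]
eef_rot: [-3.141, -0.0, 1.215]
force: [-0.1, -0.4, -0.3]
grip_width: 0.0658
grip_force: 0.0
ee_pos: [0.5302, -0.178, 0.1069]
eef_rot: [3.141, 0.0, 1.215]
force: [0.3, -0.1, -0.4]
grip_width: 0.048
grip_force: 0.0
t 15.7 nut [ 0.5316 -0.1776  0.1115  0.6882] 228 tool hexyaw 0.691 F [0.1 0.3 0. ] Mz -0.004
```

The opening is 48 mm around the nut with no force. I'll turn anticlockwise in loose steps.

```bash
python3 -m pendant '[[[0,0,0],0.05],[[0,0,0],0.05],[[0,0,0],0.05],[[0,0,0],0.05],[[0,0,0],0]]'|tail -6; python3 -c "from h import *;look()"
```

```text
time_s: 16.12
ee_pos: [0.5303, -0.1781, 0.107]
eef_rot: [3.141, 0.0, 1.417]
force: [0.1, 0.1, 0.6]
grip_width: 0.0475
grip_force: 0.7
t 16.17 nut [ 0.5314 -0.1775  0.1117  0.7958] 190 tool hexyaw 0.89 F [ 0.8 -0.4  0.7] Mz 0.024
```

```bash
python3 -m pendant '[[[0,0,0],0.05],[[0,0,0],0.05],[[0,0,0],0]]'|tail -3; python3 -c "from h import *;look()"
```

```text
force: [-0.1, 0.2, 0.7]
grip_width: 0.0473
grip_force: 1.2
t 16.47 nut [ 0.5313 -0.1771  0.1127  0.9143] 216 tool hexyaw 0.989 F [ 0.9 -0.6  2.1] Mz -0.015
```

The nut now follows with about 0.08 rad lag and climbs. Continuing.

```bash
python3 -m pendant '[[[0,0,0],0.05],[[0,0,0],0.05],[[0,0,0],0]]'|tail -3; python3 -c "from h import *;look()"
```

```text
force: [1.3, -1.1, 3.3]
grip_width: 0.0472
grip_force: 1.7
t 16.77 nut [ 0.531  -0.1772  0.1126  0.9844] 203 tool hexyaw 1.088 F [ 1.1 -0.7  1.3] Mz -0.021
```

```bash
python3 -m pendant '[[[0,0,0],0.05],[[0,0,0],0.05],[[0,0,0],0]]'|tail -3; python3 -c "from h import *;look()"
```

```text
force: [0.9, -0.7, 4.1]
grip_width: 0.0475
grip_force: 2.4
t 17.07 nut [ 0.5308 -0.1774  0.1132  1.088 ] 203 tool hexyaw 1.188 F [1.1 1.1 4. ] Mz -0.08
```

```bash
python3 -m pendant '[[[0,0,0],0.05],[[0,0,0],0.05],[[0,0,0],0]]'|tail -3; python3 -c "from h import *;look()"
```

```text
force: [0.4, 0.4, 5.3]
grip_width: 0.0474
grip_force: 3.0
t 17.37 nut [ 0.5306 -0.1775  0.113   1.1812] 190 tool hexyaw 1.288 F [ 1.3 -1.   5.6] Mz -0.058
```

Fz is building because friction on the pads holds the nut against its climb. I'll open briefly to relax it and raise 1 mm.

```bash
python3 -m pendant '[[[0,0,0.1],0],[[0,0,0],0],[[0,0,0],0]]' 0.54 5|tail -3; python3 -c "from h import *;look()"; python3 -m pendant '[[[0,0,0],0.04],[[0,0,0],0.04],[[0,0,0],0]]' 0.508|tail -3; python3 -c "from h import *;look()"
```

```text
force: [0.5, 0.2, -0.4]
grip_width: 0.0508
grip_force: 0.0
t 17.67 nut [ 0.5307 -0.1776  0.1127  1.1819] 229 tool hexyaw 1.29 F [ 0.2 -0.8 -0.6] Mz 0.03
force: [0.7, 0.2, 0.1]
grip_width: 0.0484
grip_force: 4.8
t 17.97 nut [ 0.5304 -0.1774  0.1135  1.2259] 194 tool hexyaw 1.37 F [-0.1  0.6  0. ] Mz -0.013
```

```bash
python3 -m pendant '[[[0,0,0.03],0.05],[[0,0,0.03],0.05],[[0,0,0],0]]'|tail -3; python3 -c "from h import *;look()"
```

```text
force: [-0.2, 0.6, -1.0]
grip_width: 0.048
grip_force: 4.7
t 18.27 nut [ 0.53   -0.1777  0.1138  1.3363] 218 tool hexyaw 1.469 F [ 0.3  0.2 -1.6] Mz -0.007
```

```bash
python3 -m pendant '[[[0,0,0],0.05],[[0,0,0],0.05],[[0,0,0],0]]'|tail -3;  python3 -m pendant '[[[0,0,0],0],[[0,0,0],0]]' 0.54|tail -3; python3 -c "from h import *;look()"
```

```text
force: [0.4, 0.0, -1.8]
grip_width: 0.0482
grip_force: 4.7
force: [0.3, 0.3, -1.1]
grip_width: 0.0507
grip_force: 0.0
t 18.73 nut [ 0.5314 -0.179   0.1024  1.4293] 516 tool hexyaw 1.569 F [ 0.1 -0.7  0.1] Mz -0.025
```

```bash
python3 -m pendant '[[[0,0,0.02],0.05],[[0,0,0.02],0.05],[[0,0,0],0]]' 0.505|tail -3;  python3 -m pendant '[[[0,0,0],0],[[0,0,0],0]]' 0.54|tail -3; python3 -c "from h import *;look()"
```

```text
force: [0.9, -0.3, -1.2]
grip_width: 0.0476
grip_force: 4.9
force: [0.6, -0.4, 0.9]
grip_width: 0.0506
grip_force: 0.0
t 19.2 nut [ 0.5304 -0.1769  0.1081  1.5383] 188 tool hexyaw 1.669 F [ 0.  -0.1 -0.1] Mz 0.002
```

```bash
python3 -m pendant '[[[0,0,0.02],0.05],[[0,0,0.02],0.05],[[0,0,0],0]]' 0.505|tail -3;  python3 -m pendant '[[[0,0,0],0],[[0,0,0],0]]' 0.54|tail -3; python3 -c "from h import *;look()"
```

```text
force: [0.8, -0.2, 1.2]
grip_width: 0.0482
grip_force: 4.8
force: [0.3, -0.0, 0.3]
grip_width: 0.0508
grip_force: 0.0
t 19.67 nut [ 0.53   -0.1771  0.1082  1.6198] 192 tool hexyaw 1.769 F [ 0.2  0.1 -0.6] Mz -0.032
```

The nut dropped from about 11.4–14 mm to about 8 mm after passing the thread end. I'll lower the fingers 4 mm and turn gently clockwise, taking up the backlash, to see whether it sinks.

```bash
python3 -m pendant '[[[0,0,-0.2],-0.07],[[0,0,-0.2],-0.07],[[0,0,0],0]]' 0.54|tail -3; python3 -c "from h import *;look()"; python3 -m pendant '[[[0,0,0],-0.05],[[0,0,0],-0.05],[[0,0,0],-0.05],[[0,0,0],-0.05],[[0,0,0],0]]' 0.505|tail -3; python3 -c "from h import *;look()"
```

```text
force: [-0.4, -0.1, -0.4]
grip_width: 0.0508
grip_force: 0.0
t 19.97 nut [ 0.5301 -0.177   0.108   1.6122] 249 tool hexyaw 1.631 F [ 0.4 -0.7  0.3] Mz -0.092
force: [-0.5, 0.1, 0.3]
grip_width: 0.0474
grip_force: 0.1
t 20.43 nut [ 0.53   -0.1772  0.1081  1.5   ] 231 tool hexyaw 1.433 F [-0.  -0.3 -0.9] Mz -0.035
```

```bash
python3 -m pendant '[[[0,0,0],-0.05],[[0,0,0],-0.05],[[0,0,0],0]]'|tail -3; python3 -c "from h import *;look()"
```

```text
force: [-0.0, 0.5, 0.4]
grip_width: 0.0473
grip_force: 0.0
t 20.73 nut [ 0.5301 -0.1776  0.107   1.407 ] 208 tool hexyaw 1.334 F [ 0.1 -0.6  0.4] Mz -0.022
```

```bash
python3 -m pendant '[[[0,0,-0.02],-0.05],[[0,0,-0.02],-0.05],[[0,0,0],0]]'|tail -3; python3 -c "from h import *;look()"
```

```text
force: [-0.1, -0.7, 0.0]
grip_width: 0.0473
grip_force: 0.0
t 21.03 nut [ 0.5303 -0.1776  0.1066  1.3283] 209 tool hexyaw 1.235 F [ 0.4  0.3 -0.9] Mz -0.003
```

It sinks at the thread's pitch with no force. I'll keep screwing clockwise, following down at 3.3 mm/rad.

```bash
python3 -m pendant '[[[0,0,-0.02],-0.06],[[0,0,-0.02],-0.06],[[0,0,-0.02],-0.06],[[0,0,-0.02],-0.06],[[0,0,-0.02],-0.06],[[0,0,0],0]]'|tail -3; python3 -c "from h import *;look()"
```

```text
force: [0.5, -0.6, -0.8]
grip_width: 0.0475
grip_force: 0.0
t 21.58 nut [ 0.5308 -0.1775  0.1059  0.9991] 212 tool hexyaw 0.935 F [-1.  -0.1  0.4] Mz -0.024
```

```bash
python3 -m pendant '[[[0,0,-0.02],-0.06],[[0,0,-0.02],-0.06],[[0,0,-0.02],-0.06],[[0,0,-0.02],-0.06],[[0,0,-0.02],-0.06],[[0,0,0],0]]'|tail -3; python3 -c "from h import *;look()"
```

```text
force: [0.9, 0.1, -0.2]
grip_width: 0.0476
grip_force: 0.0
t 22.13 nut [ 0.5313 -0.1774  0.1054  0.7351] 213 tool hexyaw 0.635 F [-0.6  0.1  0.3] Mz -0.022
```

```bash
python3 -m pendant '[[[0,0,-0.02],-0.06],[[0,0,-0.02],-0.06],[[0,0,-0.02],-0.06],[[0,0,-0.02],-0.06],[[0,0,-0.02],-0.06],[[0,0,0],0]]'|tail -3; python3 -c "from h import *;look()"
```

```text
force: [0.3, 0.5, 0.7]
grip_width: 0.0476
grip_force: 0.0
t 22.68 nut [ 0.5314 -0.178   0.1035  0.4239] 198 tool hexyaw 0.336 F [ 0.6 -0.4 -0.1] Mz 0.001
```

```bash
python3 -m pendant '[[[0,0,-0.02],-0.06],[[0,0,-0.02],-0.06],[[0,0,-0.02],-0.06],[[0,0,-0.02],-0.06],[[0,0,-0.02],-0.06],[[0,0,0],0]]'|tail -5; python3 -c "from h import *;look()"
```

```text
ee_pos: [0.5302, -0.178, 0.1008]
eef_rot: [3.142, -0.0, 0.556]
force: [0.5, -0.4, -0.3]
grip_width: 0.0475
grip_force: 0.0
t 23.23 nut [ 0.5316 -0.1785  0.1022  0.1205] 185 tool hexyaw 0.036 F [-0.2 -0.4 -0.1] Mz -0.033
```

```bash
python3 -m pendant '[[[0,0,-0.02],-0.06],[[0,0,-0.02],-0.06],[[0,0,-0.02],-0.06],[[0,0,-0.02],-0.06],[[0,0,-0.02],-0.06],[[0,0,0],0]]'|tail -5; python3 -c "from h import *;look()"
```

```text
ee_pos: [0.5301, -0.178, 0.0998]
eef_rot: [-3.142, 0.0, 0.256]
force: [0.2, 0.1, -0.5]
grip_width: 0.0475
grip_force: 0.0
t 23.78 nut [ 0.5317 -0.1787  0.1013 -0.1627] 204 tool hexyaw -0.264 F [-0.1  0.7  0.2] Mz 0.044
```

```bash
python3 -m pendant '[[[0,0,0],-0.05],[[0,0,0],-0.05],[[0,0,0],0]]'|tail -5; python3 -c "from h import *;look()"
```

```text
ee_pos: [0.5301, -0.178, 0.0998]
eef_rot: [-3.142, 0.0, 0.157]
force: [0.3, 0.3, -0.1]
grip_width: 0.047
grip_force: 0.0
t 24.08 nut [ 0.5319 -0.1787  0.1007 -0.2464] 246 tool hexyaw -0.364 F [0.1 0.6 0.7] Mz 0.028
```

```bash
python3 -m pendant '[[[0,0,0],-0.05],[[0,0,0],-0.05],[[0,0,0],0]]'|tail -3; python3 -c "from h import *;look()"
```

```text
force: [0.2, -0.3, -0.1]
grip_width: 0.0472
grip_force: 0.0
t 24.38 nut [ 0.5314 -0.179   0.1001 -0.3711] 187 tool hexyaw -0.465 F [0.2 1.3 0.5] Mz -0.028
```

```bash
python3 -m pendant '[[[0,0,0],-0.04],[[0,0,0],-0.04],[[0,0,0],0]]'|tail -3; python3 -c "from h import *;look()"
```

```text
force: [0.5, -0.8, -0.9]
grip_width: 0.0476
grip_force: 0.1
t 24.68 nut [ 0.5326 -0.1791  0.1022 -0.3794] 409 tool hexyaw -0.545 F [ 0.2  0.5 -0.3] Mz -0.016
```

```bash
python3 -m pendant '[[[0,0,0],-0.04],[[0,0,0],-0.04],[[0,0,0],0]]'|tail -3; python3 -c "from h import *;look()"
```

```text
force: [0.5, 0.9, -0.2]
grip_width: 0.0479
grip_force: 0.2
t 24.98 nut [ 0.5314 -0.179   0.0998 -0.5344] 185 tool hexyaw -0.625 F [-0.1 -0.   0.1] Mz 0.031
```

```bash
python3 -m pendant '[[[0,0,0],-0.04],[[0,0,0],-0.04],[[0,0,0],0]]'|tail -3; python3 -c "from h import *;look()"
```

```text
force: [0.5, 0.4, -0.2]
grip_width: 0.0477
grip_force: 0.1
t 25.28 nut [ 0.5317 -0.1791  0.0997 -0.6024] 212 tool hexyaw -0.706 F [-0.2 -0.5 -1.1] Mz 0.006
```

```bash
python3 -m pendant '[[[0,0,0],-0.03],[[0,0,0],-0.03],[[0,0,0],0]]'|tail -3; python3 -c "from h import *;look()"
```

```text
force: [0.1, 0.3, -1.0]
grip_width: 0.0475
grip_force: 0.2
t 25.58 nut [ 0.5316 -0.1792  0.0997 -0.6722] 213 tool hexyaw -0.766 F [ 1.9  1.3 -1.1] Mz -0.075
```

```bash
python3 -m pendant '[[[0,0,0],-0.03],[[0,0,0],-0.03],[[0,0,0],0]]'|tail -3; python3 -c "from h import *;look()"
```

```text
force: [0.6, 1.3, -0.9]
grip_width: 0.0478
grip_force: 0.3
t 25.88 nut [ 0.5316 -0.1792  0.0995 -0.721 ] 196 tool hexyaw -0.826 F [-0.   0.5 -0.1] Mz 0.033
```

```bash
python3 -m pendant '[[[0,0,0],-0.03],[[0,0,0],0]]'|tail -3; python3 -c "from h import *;look()"
```

```text
force: [-0.0, 0.7, -0.5]
grip_width: 0.0474
grip_force: 0.4
t 26.1 nut [ 0.5335 -0.1795  0.1027 -0.6731] 506 tool hexyaw -0.857 F [ 0.2  1.5 -0.1] Mz 0.034
```

```bash
python3 -m pendant '[[[0,0,0],-0.03],[[0,0,0],-0.02],[[0,0,0],0]]'|tail -3; python3 -c "from h import *;look()"
```

```text
force: [-0.2, 0.8, 0.6]
grip_width: 0.0471
grip_force: 0.5
t 26.4 nut [ 0.5319 -0.1793  0.1001 -0.8008] 208 tool hexyaw -0.907 F [ 0.2  1.  -0.9] Mz 0.025
```

```bash
python3 -m pendant '[[[0,0,0],-0.03],[[0,0,0],-0.02],[[0,0,0],0]]'|tail -3; python3 -c "from h import *;look()"
```

```text
force: [-0.3, 1.2, -1.1]
grip_width: 0.0475
grip_force: 0.5
t 26.7 nut [ 0.5319 -0.1795  0.1    -0.8542] 213 tool hexyaw -0.958 F [ 0.3  1.5 -1.6] Mz -0.041
```

The nut has turned about 2.35 rad in the thread and its height has levelled at about 0.100, so it appears seated. I'll release, back up, and check the height with a clear view.

```bash
python3 -m pendant '[[[0,0,0],0.03],[[0,0,0],0],[[0,0,0],0],[[0,0,0],0],[[0,0,0],0],[[0,0,1],0],[[0,0,2],0],[[0,0,2],0],[[0,0,2],0],[[0,0,0],0],[[0,0,0],0]]' 0.8|tail -5
python3 - <<'E'
from h import *
look()
from h import nutz
c=ctrl.camera("wrist");o=ctrl.get_obs()
for z in(.1,.103):print(nutz(c,z0=z,yw=-.85))
s=ctrl.camera("scene")
m=cv2.inRange(cv2.cvtColor(s["color"],cv2.COLOR_RGB2HSV),(100,100,40),(128,255,255));u,v=proj(s,[.53,-.178,.13]).astype(int)
q=np.zeros_like(m);q[v-30:v+30,u-30:u+30]=m[v-30:v+30,u-30:u+30];y,x=np.nonzero(q);print("scene",len(x),x.min(),x.max(),y.min(),y.max())
for z in(.1,.1015,.103,.1116):
    P=np.array([proj(s,p) for p in np.r_[circ(.5314,-.1775,z,.029),hexpts(.5314,-.1775,-.85,z+.03)]]);print(z,P.min(0).round(1),P.max(0).round(1))
# disc edge vs flange: pixel gap independent check - disc fit now in same image
g=cv2.GaussianBlur(cv2.cvtColor(c["color"],cv2.COLOR_RGB2GRAY).astype(np.float32),(0,0),1.5)
from scipy.optimize import differential_evolution
def f(q):
    s=lambda P:(lambda w:cv2.remap(g,w[:,:1],w[:,1:],1).ravel())(np.array([proj(c,a) for a in P]).astype(np.float32))
    return -np.clip(s(circ(q[0],q[1],.1,q[2]+.0015))-s(circ(q[0],q[1],.1,q[2]-.0015)),-5,12).mean()
r=differential_evolution(f,[(.522,.54),(-.188,-.168),(.039,.0425)],seed=1,maxiter=40);print("disc",r.x,r.fun)
print("with xy=disc",nutz(c,x=r.x[0],y=r.x[1],z0=.1,yw=-.85))
E
```

```text
ee_pos: [0.5306, -0.1782, 0.1711]
eef_rot: [-3.142, -0.002, -0.405]
force: [0.5, -0.0, 0.2]
grip_width: 0.0753
grip_force: 0.0
t 27.67 nut [ 0.5324 -0.1791  0.1032 -0.6584] 296 tool hexyaw -0.929 F [ 0.   0.2 -0.6] Mz 0.024
(array([ 0.5317, -0.1792,  0.1001, -0.8531]), 136)
(array([ 0.5317, -0.1793,  0.1   , -0.8706]), 128)
scene 243 284 304 199 218
0.1 [283.1 198.4] [304.  218.6]
0.1015 [283.1 197.9] [304.  218.2]
0.103 [283.1 197.5] [304.  217.7]
0.1116 [283.  194.9] [304.1 215.1]
disc [ 0.53107906 -0.17670429  0.03976615] -12.0
with xy=disc (array([ 0.5317, -0.1793,  0.0998, -0.8696]), 138)
```

Wrist and scene views both put the nut's underside at 0.100, which is seated, and it is released. I'll retreat a little and hand in.

```bash
python3 -m pendant '[[[0,0,2],0],[[0,0,3],0],[[0,0,2],0],[[0,0,0],0],[[0,0,0],0],[[0,0,0],0],[[0,0,0],0]]'|tail -5; python3 -c "
from h import *
c=ctrl.camera('wrist');print(nutz(c,z0=.1,yw=-.85));print(ctrl.hand_in())"
```

```text
ee_pos: [0.5297, -0.1778, 0.2381]
eef_rot: [3.142, 0.003, -0.405]
force: [0.2, 0.8, -0.4]
grip_width: 0.0754
grip_force: 0.0
(array([ 0.532 , -0.1794,  0.1005, -0.8245]), 105)
the job is handed in; nothing more can be done
None
```

The nut dropped into the thread and was screwed down until the cameras showed its flange on the platform (underside within about 0.5 mm of it); I released it and handed the job in at about 28 s, and the hand-in returned no verdict.

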